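Turn the drinks sign over its rings and pin it

ROBOT

A 6-joint arm with a two-finger parallel gripper is mounted at the origin on the work surface. World frame = base frame: x ahead of the robot, y to its left, z up, the work surface at z = 0. Lengths are in m, angles in degrees, forces in N, time in s.
With the tool pointing down it reaches from about 0.425 to 0.925 m from the base axis. Payload 12.5 kg.
Tool frame: the origin (TCP) lies midway between the tips of the shut fingers; the grasp point (between the pads) lies 19 mm behind it (robot.pinch_z is the z of the grasp point in the tool frame, in m); z points along the fingers, y is the line along which they close (so a half turn about z gives the same grasp; the last joint's range is limited). The gripper opens to 85 mm and grips with 20 to 120 N. Pads are 22 mm wide; open, the fingers measure 114 mm over their backs; the gripper's body (76 mm by 85 mm) begins 54 mm behind the grasp point. The pads swing forward as they close: fully open they stand 13 mm farther back than shut.
Start: joints at [61.73, 28.126, 89.318, -0, 62.55, -6.05], TCP at [0.236, 0.579, 0.231] pointing down, gripper open.
Joint ranges: [-177.58, 177.58], [-47.91, 125.51], [2.72, 160], [-65.01, 245.01], [3.68, 167.84], [-153.87, 153.87]. Speed limits (degrees/s): [127.2, 127.2, 159.86, 180, 180, 180].

INTERFACE

Orientations are given as a 3x3 rotation matrix whose columns are the frame's x, y, z axes.
In Python, from rig import robot, camera, nets gives the robot as it stands.
- The arm moves only by the tool step_arm, never from a script. Its argument "deltas" is a list that holds one entry, the list of rows, each a list of 7 numbers: the shift along the tool's x, y, z in cm, then the turn, a rotation vector about the tool's x, y, z in rad, then the opening, from 0 (shut) to 1 (fully open). A call has exactly 10 rows; each row shifts and turns the commanded pose from where the row before left it, along the tool's axes as they then stand; what a row does not reach is not made up. A row lasts 1/10 s, in which the tool goes at most 50 mm and 8.59 degrees, less where a joint would pass 70% of its speed; a pose out of reach is approached as far as the arm can. A call with a gripper value outside its range is refused whole. The fingers move at their own pace and stop on an object; "grip_force" is the grip in N (left out, the last holds). Time passes only in rows, so rows that do not move let the fingers close, or fill a call up. It gives the time, the measured TCP pose, the force, the opening and the grip force at its end, in the units of the state.
- robot.get_obs(): the state, without advancing time (a new reading comes with each control period).
- camera(name): name is "scene" or "top"; returns a dict with "color" (480x640x3 uint8, blue, green, red), "fx", "fy", "cx", "cy" (pixels), "rvec" (rotation vector, rad) and "tvec" (3), from world to camera coordinates, as OpenCV has them. Camera axes: x right, y down, z forward; pixel columns grow to the right and rows downward; lengths in m; the calibration is good to about 2 mm. A picture is of the moment at which its call begins. There is no depth.
- robot.sign_off(): hands the job in; it is judged then, once.
Trained networks look in a picture, given as the dict that the camera call returned (one of the last four; its "shot" number tells which), for a name from the list of things; names that differ only in an ending like _2 or _b are one class to them, and where a whole thing is asked for, a point or a joint stands for the part that bears it (a point fixed in the world has none). Each returns a list of dicts, best first, with "p" (0 to 1); they miss things now and then, are a little off and sometimes report something else, mostly with a low value. They report only what shows in the picture. A call takes as long as a camera call.
- nets.boxes_of(name, picture): "location" ([x, y, z] in m, in world coordinates, good to about 4 mm: the middle of the surface that is visible of it).
- nets.silhouettes(name, picture): "pixels" (480x640 bool, what is visible of it).
The state is a dict: "time_s": time; "joints": joint angles; "qd": joint speeds; "joint_efforts": joint torques, N m; "eef_pos": TCP position; "eef_rot": TCP orientation; "force": force on the tool from outside, world axes, zero at the start; "wrist_torque": the same for the moment, N m; "grip_width": finger opening in m; "grasp_force": force on a finger pad.
Only numpy, scipy, OpenCV 4.12 (cv2) and the standard library are available. Lean on these libraries where they do the work, as an engineer would, in place of code of your own. Each camera call takes 0.05 s, during which the arm holds its last target. There are 200 camera calls.

TASK

Turn the stiff leaf of the ring-bound drinks sign over its rings to the other side so that it lies fully flat there and shows its other face. Then lock it: push the headed pin through the fork and the leaf's lug until its head is seated against the fork. Leave the glasses and the other things on the counter where they are.

Things in the scene. Friction and masses are not known exactly. Their poses are not given: they have to be found in the camera images.
- stand: Fixed ring-bound sign stand: steel base plate 155 x 295 x 6 mm with two wooden rests, one either side of a spine with three rings. Origin on the counter under the middle of the ring axis; its x axis runs along the ring axis, y points to the side with the fork, z up. Rests are 51 mm high; ring axis, rail (leaf flat) and pin lie 55 mm above the counter.
- ring_axis (a point): Fixed point on the leaf's turning axis (the centre line of the rings), level along x with the leaf's handle: stand x = 100 mm, y = 0, z = 55 mm. The handle moves round this point on a half circle of radius 130 mm. Axes as the stand's.
- leaf (a joint): Angle of the leaf: 0 = lying flat on the side away from the fork (stand -y), 1.57 = upright, 3.14 (its stop) = lying flat on the fork side (stand +y). The rings are stiff: it stays wherever it is left and needs about 3 N at the handle to turn. It starts between 0 and 0.6.
- leaf_handle (a point): Point to hold the leaf: on the axis of a round steel rail (10 mm thick) along its free edge, parallel to the ring axis, which sticks out past the leaf's +x edge (bare from stand x = 65 to 130 mm); this point is at stand x = 100 mm. The rail can turn in the fingers, so the gripper may point down through the whole half circle. At leaf angle 0 its axes are the stand's.
- lug_hole (a point): Centre of the 11 mm hole in the leaf's steel lug (8 mm thick, 24 mm wide), 155 mm from the ring axis at stand x = 20 mm; it juts from the free edge and drops into the fork's gap. The leaf is a white board 145 x 115 x 4 mm, one face with a tumbler picture, the other with a bottle picture. Axes as leaf_handle.
- fork_mouth (a point): Centre of the pin hole in the outer face of the fork's near (-x) cheek, at stand x = -30, y = 155, z = 55 mm; axes as the stand's, the hole runs along +x. Cheeks are 30 mm wide, tops 70 mm above the counter: near cheek 42 mm long (9 mm hole), 16 mm gap for the lug, far cheek 18 mm long (12 mm hole).
- pin_head (a point): Centre of the outer (-x) end face of the steel pin's head (22 mm across, 10 mm long). The loose pin lies along stand x, its 8 mm shank (80 mm long, tapered tip) already 40 mm deep in the near cheek, so the head has 40 mm to go in the stand's +x direction; it slides easily and droops a little. Seated, this point is 10 mm outside the fork mouth. Its x axis points along the shank to the tip.
- pin_collar (a point): Centre of the inner side of the pin's head, where the shank begins; seated, it is at the fork mouth. Axes as pin_head.
- tumbler_a: upturned drinking glass, 68 mm across at the foot, 105 mm tall, on the right of the stand, nearer the robot. Bystander; origin under its centre.
- tumbler_b: the same kind of glass, far left of the counter. Bystander; origin under its centre.
- tumbler_c: the same kind of glass, far left of the counter. Bystander; origin under its centre.
- spoon: spoon with wooden handle, 150 mm long lying to the left of the fork. Bystander; origin under its centre.
- sugar_jar: glass jar with metal cap, 70 mm across, 100 mm tall, on the right. Bystander; origin under its centre.
- mug: white mug, 80 mm across, 90 mm tall, on the right. Bystander; origin under its centre.

How it is judged (in metres and radians):
On the way, in this order (a step that is already met when the one before it is completed fails the run):
1. the leaf lies flat on the fork side while the pin is still withdrawn (value of joint leaf above 3.1 rad and distance between pin_collar and fork_mouth above 0.02 m), for 0.2 s.
2. the pin's head is seated against the fork (distance between pin_collar and fork_mouth below 0.005 m and angle between the x axis of pin_collar and the x axis of stand, either way round below 0.1 rad), for 0.2 s.
At the end, for the whole second after the job is handed in: The leaf lies flat on the fork side (angle above 3.10 rad) and at rest, and the pin is through fork and lug with the inner side of its head within 5 mm of the fork mouth and its shank along the hole (within 0.1 rad) (all of step 2 and value of joint leaf above 3.1 rad and velocity of joint leaf between -0.05 and 0.05 rad/s); the robot touches nothing.
It fails at once if a bystander is moved by more than 30 mm or tipped over (distance of any of tumbler_a, tumbler_b, tumbler_c, spoon, sugar_jar, mug from where it was at the start of the episode above 0.03 m or angle between any of tumbler_a, tumbler_b, tumbler_c, spoon, sugar_jar, mug's own z axis and vertical above 0.6 rad).
It also fails if it takes over 58 s, if anything falls off the work surface, if the arm or the gripper's body presses on something with over 40 N, if the wrist force passes 120 N, or if a joint passes its speed limit or range.

## Working session

There is one attempt and no reset: what is moved stays moved. The work goes in short steps, Python scripts to look and compute and a tool call to move; the robot and the scene stay as the last step left them, time stands still between calls to the robot, and variables do not carry over. Pictures are saved under pics/ and viewed, at most 10 in all, crops included, and the job is handed in when it is done.

Besides the shell and the picture viewer there is one more tool, called after "Request:" as a command line: name --argument value ..., lists and objects as JSON in quotes. step_arm: Moves the arm, as the interface text tells. Its arguments: {"type":"object","properties":{"deltas":{"type":"array"},"grip_force":{"type":"number"}},"required":["deltas"]}

```bash
mkdir -p pics
cat > h.py <<'E'
import numpy as np, cv2
from rig import robot, camera, nets
def proj(c,P):
    K=np.array([[c['fx'],0,c['cx']],[0,c['fy'],c['cy']],[0,0,1]])
    return cv2.projectPoints(np.array(P,float).reshape(-1,1,3),np.array(c['rvec'],float),np.array(c['tvec'],float),K,None)[0].reshape(-1,2)
def ray(c,u,v,z):
    R=cv2.Rodrigues(np.array(c['rvec'],float))[0]; t=np.array(c['tvec'],float).ravel()
    o=-R.T@t; d=R.T@np.array([(u-c['cx'])/c['fx'],(v-c['cy'])/c['fy'],1])
    return o+d*(z-o[2])/d[2]
E
python3 - <<'E'
from h import *
o=robot.get_obs(); print(o['eef_pos'],np.round(o['eef_rot'],3),o['grip_width'],robot.pinch_z)
for n in ['scene','top']:
    c=camera(n); cv2.imwrite(f'pics/{n}0.png',c['color'])
    R=cv2.Rodrigues(np.array(c['rvec'],float))[0]; print(n,c['fx'],'campos',-R.T@np.array(c['tvec']).ravel())
    for k in ['stand','leaf','leaf_handle','lug_hole','pin_head','pin_collar','fork_mouth','tumbler_a','spoon','mug','sugar_jar']:
        try:
            for b in nets.boxes_of(k,c)[:3]: print(k,np.round(b['location'],3),round(b['p'],2))
        except Exception as e: print(k,e)
E
```

```text
[0.23621109 0.578398   0.23072924] [[-0.926  0.378 -0.001]
 [ 0.378  0.926 -0.001]
 [ 0.    -0.001 -1.   ]] 0.08535121849595595 -0.0187
scene 575.3597388102819 campos [ 1.11209579 -0.99169955  0.89423335]
stand [ 0.554 -0.046  0.052] 0.69
leaf [ 0.58  -0.109  0.132] 0.81
leaf_handle [ 0.586 -0.103  0.132] 0.79
leaf_handle [0.61  0.432 0.061] 0.45
lug_hole [ 0.582 -0.101  0.132] 0.65
lug_hole [ 0.513 -0.261  0.064] 0.16
pin_head [0.447 0.133 0.053] 0.45
pin_head [0.557 0.257 0.01 ] 0.36
pin_collar [ 0.587 -0.104  0.131] 0.71
pin_collar [0.452 0.138 0.055] 0.5
fork_mouth [ 0.552 -0.049  0.049] 0.93
tumbler_a [0.518 0.41  0.057] 0.7
tumbler_a [ 0.509 -0.257  0.065] 0.68
tumbler_a [0.608 0.433 0.057] 0.62
spoon [0.556 0.254 0.015] 0.75
spoon [0.517 0.41  0.058] 0.31
mug [ 0.571 -0.478  0.055] 0.56
sugar_jar [ 0.467 -0.509  0.077] 0.75
top 598.2839836433259 campos [ 0.37309905 -0.02042491  1.50969494]
stand [0.529 0.012 0.053] 0.63
leaf [ 0.549 -0.073  0.106] 0.98
leaf_handle [ 0.548 -0.069  0.099] 0.68
lug_hole [ 0.543 -0.073  0.107] 0.58
pin_head [0.605 0.438 0.105] 0.75
pin_head [0.456 0.14  0.056] 0.58
fork_mouth [0.525 0.013 0.054] 0.65
tumbler_a [0.503 0.42  0.106] 0.84
tumbler_a [ 0.492 -0.236  0.104] 0.83
tumbler_a [0.6   0.438 0.106] 0.76
spoon [0.559 0.25  0.012] 0.61
mug [ 0.566 -0.482  0.04 ] 0.64
mug [0.524 0.01  0.054] 0.48
sugar_jar [ 0.452 -0.488  0.105] 0.59
```

View pics/scene0.png

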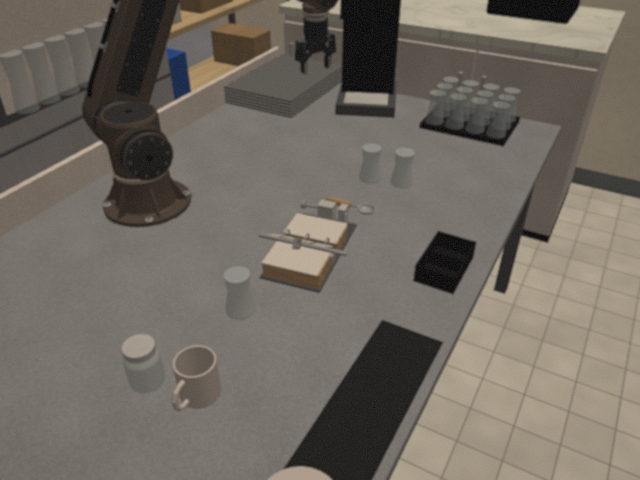

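View pics/top0.png

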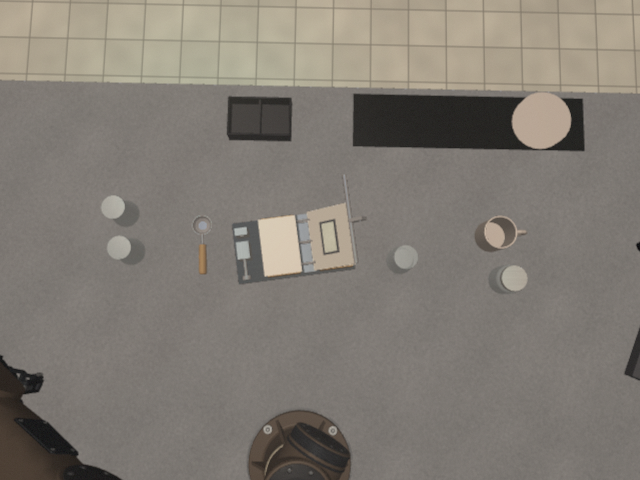

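The top view shows the stand at about (295,243): leaf on the right with the rail from (345,175) to (355,265), the fork at (242,245), and the pin head near (246,277). Tumbler_a is at (405,257) and the spoon at (203,245). I'll crop in for exact landmarks.

Run:
```python
from h import *
c=camera('top'); im=c['color'][165:295,225:375]
cv2.imwrite('pics/crop1.png',cv2.resize(im,None,fx=5,fy=4.6,interpolation=cv2.INTER_CUBIC)) if 0 else cv2.imwrite('pics/crop1.png',cv2.resize(im,(690,598),interpolation=cv2.INTER_CUBIC))
for n in ['stand','leaf']:
    s=nets.silhouettes(n,c)
    for q in s[:2]:
        m=q['pixels'].astype(np.uint8); pts=cv2.findNonZero(m)
        print(n,q['p'],m.sum(),cv2.minAreaRect(pts))
```

```text
stand 0.88 7801 ((299.5544128417969, 242.82736206054688), (90.03228759765625, 143.24069213867188), 66.18135070800781)
leaf 0.84 2749 ((336.4352111816406, 220.73472595214844), (88.21312713623047, 57.60554504394531), 81.46923065185547)
leaf 0.6 7546 ((298.9104919433594, 242.51170349121094), (88.13908386230469, 139.73753356933594), 66.61477661132812)
```

View pics/crop1.png

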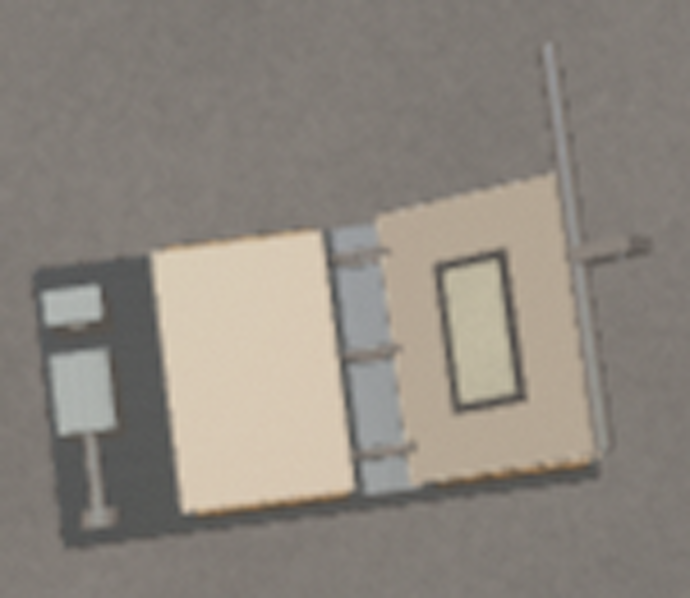

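The crop shows the near cheek at crop (50–116, 347–436), the far cheek at (40–104, 284–327), the pin head near (98,518), the rail tip at (548,45), and the leaf edge and rail meeting at (562,175). I'll fit the stand pose and leaf angle to these.

```bash
cat > fit.py <<'E'
from h import *
from scipy.optimize import least_squares
c=camera('top')
F=[(-30,170,70,57,436),(-30,140,70,116,430),(12,170,70,50,352),(12,140,70,108,347),(28,170,70,45,327),(28,140,70,104,321),(46,170,70,40,290),(46,140,70,100,284)]
L=[(130,130,548,45),(65,130,563,175),(20,130,578,252),(20,155,632,245)]
px=lambda a,b:(225+(a+.5)/4.6-.5,165+(b+.5)/4.6-.5)
obs=np.array([px(f[3],f[4]) for f in F]+[px(l[2],l[3]) for l in L])
def model(p):
    x,y,w,th=p; R=np.array([[np.cos(w),-np.sin(w),0],[np.sin(w),np.cos(w),0],[0,0,1]])
    P=[f[:3] for f in F]+[(l[0],-l[1]*np.cos(th),55+l[1]*np.sin(th)) for l in L]
    return proj(c,(R@(np.array(P,float).T/1000)).T+[x,y,0])
r=least_squares(lambda p:(model(p)-obs).ravel(),[.53,0,0,.4],loss='soft_l1')
print('top fit',np.round(r.x,4)); print(np.round(model(r.x)-obs,1).tolist())
x,y,w,th=r.x; R=np.array([[np.cos(w),-np.sin(w),0],[np.sin(w),np.cos(w),0],[0,0,1]])
S=lambda a:R@(np.array(a,float)/1000)+[x,y,0]
print('ringaxis',S((100,0,55)),'handle',S((100,-130*np.cos(th),55+130*np.sin(th))),'forkmouth',S((-30,155,55)),'head',S((-80,155,55)))
np.save('pose.npy',r.x)
s=camera('scene'); im=s['color'].copy()
for P in [(-30,155,70),(12,155,70),(130,-130*np.cos(th),55+130*np.sin(th)),(-65,-130*np.cos(th),55+130*np.sin(th)),(-80,155,55),(-60,0,55),(60,0,55)]:
    u=proj(s,S(P))[0]; cv2.circle(im,tuple(int(round(q*8)) for q in u),8,(0,0,255),-1,shift=3)
cv2.imwrite('pics/crop2.png',cv2.resize(im[180:300,250:390],(700,600),interpolation=cv2.INTER_CUBIC))
E
python3 fit.py
```

```text
top fit [ 0.5409 -0.0039  0.1559  0.5769]
[[0.4, -0.2], [-0.0, -0.6], [-0.1, 0.8], [-0.4, 0.3], [0.2, -0.2], [-0.3, -0.6], [0.4, 0.5], [-0.4, 0.2], [0.2, -0.0], [0.8, -1.4], [0.3, 0.7], [-2.1, 0.2]]
ringaxis [0.63970357 0.01164283 0.055     ] handle [ 0.65662002 -0.09599427  0.12590901] forkmouth [0.48721522 0.14458004 0.055     ] head [0.43782151 0.13681723 0.055     ]
```

View pics/crop2.png

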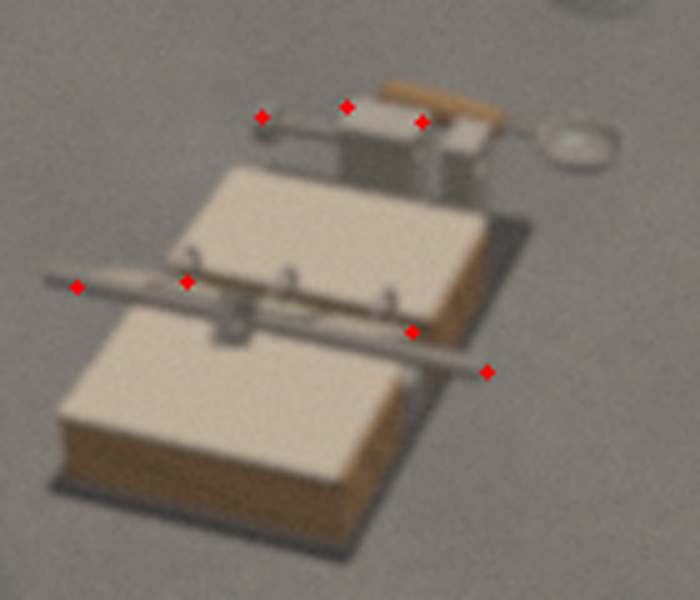

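The scene crop shows the projected fork points about 3 px too high against the cheek top (338–430, 98–138), while the rail tip matches at (487,370). I'll fit both cameras together, including the rest corners.

```bash
cat > fit2.py <<'E'
from h import *
from scipy.optimize import least_squares
c=camera('top'); s=camera('scene')
tp=lambda a,b:(225+(a+.5)/4.6-.5,165+(b+.5)/4.6-.5)
sp=lambda a,b:(250+(a+.5)/5-.5,180+(b+.5)/5-.5)
T=[(-30,170,70,57,436),(-30,140,70,116,430),(12,170,70,50,352),(12,140,70,108,347),(28,170,70,45,327),(28,140,70,104,321),(46,170,70,40,290),(46,140,70,100,284)]
TL=[(130,130,548,45),(65,130,563,175),(20,130,578,252)]
TR=[(1,1,150,250),(1,0,322,228),(-1,0,355,492),(-1,1,182,515)]
Sc=[(-30,140,70,338,125),(12,140,70,418,138),(12,170,70,430,115),(-30,170,70,350,98),(28,140,70,440,148),(28,170,70,460,118),(46,170,70,493,125),(46,140,70,484,152)]
SL=[(130,130,487,371),(20,130,240,322)]
SR=[(-1,1,238,165),(1,1,485,212),(1,0,440,318)]
obs=np.array([tp(*q[-2:]) for q in T+TL+TR]+[sp(*q[-2:]) for q in Sc+SL+SR])
def W(p,P):
    x,y,w=p[:3]; R=np.array([[np.cos(w),-np.sin(w),0],[np.sin(w),np.cos(w),0],[0,0,1]])
    return (R@(np.array(P,float).T/1000)).T+[x,y,0]
def model(p):
    th,hx,yi,yo=p[3],p[4]*1e3,p[5]*1e3,p[6]*1e3
    lf=lambda l:(l[0],-l[1]*np.cos(th),55+l[1]*np.sin(th)); rs=lambda q:(q[0]*hx,yo if q[1] else yi,51)
    A=[q[:3] for q in T]+[lf(l) for l in TL]+[rs(q) for q in TR]
    B=[q[:3] for q in Sc]+[lf(l) for l in SL]+[rs(q) for q in SR]
    return np.vstack([proj(c,W(p,A)),proj(s,W(p,B))])
r=least_squares(lambda p:(model(p)-obs).ravel(),[.54,0,.15,.5,.07,.02,.12],loss='soft_l1')
print(np.round(r.x,4)); print(np.round(model(r.x)-obs,1).tolist())
np.save('pose.npy',r.x); th=r.x[3]
print('axis,handle,mouth,head0,head1',np.round(W(r.x,[(100,0,55),(100,-130*np.cos(th),55+130*np.sin(th)),(-30,155,55),(-80,155,55),(-40,155,55)]),4))
for n,cc in [('top',c),('scene',s)]:
  for b in nets.boxes_of('pin_head',cc)[:3]: print(n,b['location'],b['p'])
E
python3 fit2.py
```

```text
[ 0.5394 -0.0043  0.1508  0.5873  0.0691  0.0194  0.112 ]
[[0.5, 0.0], [0.1, -0.3], [0.0, 1.1], [-0.2, 0.6], [0.4, 0.0], [-0.1, -0.3], [0.6, 0.8], [-0.1, 0.5], [0.4, 0.7], [0.9, -0.6], [0.3, 1.5], [0.0, -1.8], [-0.1, -1.8], [-0.1, -3.6], [-0.2, -3.7], [-0.4, -0.4], [-1.3, -0.1], [-0.0, -1.3], [1.1, -0.7], [0.1, -0.9], [-0.3, -0.8], [-0.5, -0.9], [-2.2, -0.4], [-0.9, -0.2], [1.6, -0.6], [2.1, 0.3], [2.6, 1.0], [0.1, -0.0]]
axis,handle,mouth,head0,head1 [[ 0.6383  0.0107  0.055 ]
 [ 0.6546 -0.0963  0.127 ]
 [ 0.4865  0.1444  0.055 ]
 [ 0.4371  0.1369  0.055 ]
 [ 0.4766  0.1429  0.055 ]]
```

Request:
step_arm --deltas '[[[-4.0,-2.9,0,0,0,0,0.6],[-4.0,-2.9,0,0,0,0,0.6],[-4.0,-2.9,0,0,0,0,0.6],[-4.0,-2.9,0,0,0,0,0.6],[-4.0,-2.9,0,0,0,0,0.6],[-4.0,-2.9,0,0,0,0,0.6],[-4.0,-2.9,0,0,0,0,0.6],[-4.0,-2.9,0,0,0,0,0.6],[-4.0,-2.9,0,0,0,0,0.6],[-4.0,-2.9,0,0,0,0,0.6]]]' --grip_force 40

```text
time_s: 2.65
eef_pos: [0.4978, 0.157, 0.2316]
eef_rot: [[-0.926, 0.378, 0.001], [0.378, 0.926, 0.0], [-0.0, 0.0, -1.0]]
force: [0.5, 0.5, 0.1]
grip_width: 0.0512
grasp_force: 0.0
```

Request:
step_arm --deltas '[[[0,0,0,0,0,-0.135,0.6],[0,0,0,0,0,-0.135,0.6],[0,0,0,0,0,-0.135,0.6],[0,0,0,0,0,-0.134,0.6],[-1.9,-4.5,0,0,0,0,0.6],[-1.9,-4.5,0,0,0,0,0.6],[-1.9,-4.5,0,0,0,0,0.6],[-1.9,-4.5,0,0,0,0,0.6],[-1.9,-4.5,0,0,0,0,0.6],[-1.9,-4.5,0,0,0,0,0.6]]]'

```text
time_s: 3.65
eef_pos: [0.6511, -0.0928, 0.2314]
eef_rot: [[-0.989, -0.151, 0.0], [-0.151, 0.989, 0.0], [-0.0, 0.0, -1.0]]
force: [0.1, 0.8, 0.9]
grip_width: 0.0509
grasp_force: 0.0
```

```bash
cat > tgt.py <<'E'
import sys
from h import *
# offset in tool axes (cm) from present TCP to a point given in stand mm (TCP target) 
p=np.load('pose.npy'); o=robot.get_obs(); w=p[2]
Rs=np.array([[np.cos(w),-np.sin(w),0],[np.sin(w),np.cos(w),0],[0,0,1]])
T=o['eef_pos']; R=np.array(o['eef_rot'])
print('t',o['time_s'],'tcp',np.round(T,4),'stand mm',np.round(Rs.T@(T-[p[0],p[1],0])*1e3,1),'F stand',np.round(Rs.T@o['force'],1),'grip',round(o['grip_width'],4),o['grasp_force'])
print('tool axes in stand',np.round(Rs.T@R,3).tolist(),'j',np.round(o['joints'],1))
if len(sys.argv)>3:
    g=Rs@(np.array([float(a) for a in sys.argv[1:4]])/1e3)+[p[0],p[1],0]; print('tool delta cm',np.round(R.T@(g-T)*100,2))
E
python3 tgt.py 100 -108.2 108
```

```text
t 3.65 tcp [ 0.6511 -0.0928  0.2314] stand mm [  97.1 -104.2  231.4] F stand [0.2 0.8 0.9] grip 0.0509 0.0
tool axes in stand [[-1.0, -0.0, 0.0], [-0.0, 1.0, 0.0], [-0.0, 0.0, -1.0]] j [ -13.9   30.8   84.4    0.    64.8 -112.5]
tool delta cm [-0.28 -0.4  12.34]
```

Request:
step_arm --deltas '[[[-0.3,-0.4,2,0,0,0,0.6],[0,0,2,0,0,0,0.6],[0,0,2,0,0,0,0.6],[0,0,2,0,0,0,0.6],[0,0,1.5,0,0,0,0.6],[0,0,1.5,0,0,0,0.6],[0,0,1.3,0,0,0,0.6],[0,0,0,0,0,0,0.6],[0,0,0,0,0,0,0.6],[0,0,0,0,0,0,0.6]]]'

```text
time_s: 4.65
eef_pos: [0.6543, -0.0944, 0.1091]
eef_rot: [[-0.989, -0.151, 0.001], [-0.151, 0.989, -0.0], [-0.001, -0.0, -1.0]]
force: [0.4, 0.4, -0.1]
grip_width: 0.0509
grasp_force: 0.0
```

```bash
python3 tgt.py 100 -108.2 108
python3 - <<'E'
from h import *
s=camera('scene');t=camera('top')
a=cv2.resize(s['color'][170:310,260:400],(400,400),interpolation=cv2.INTER_CUBIC)
b=cv2.resize(t['color'][150:290,260:400],(400,400),interpolation=cv2.INTER_CUBIC)
cv2.imwrite('pics/g1.png',np.hstack([a,b]))
E
```

```text
t 4.65 tcp [ 0.6543 -0.0944  0.1091] stand mm [ 100.  -106.3  109.1] F stand [ 0.4  0.3 -0.1] grip 0.0509 0.0
tool axes in stand [[-1.0, -0.0, 0.001], [-0.0, 1.0, -0.0], [-0.001, -0.0, -1.0]] j [ -13.9   38.5   90.5    0.    51.  -112.6]
tool delta cm [ 0.   -0.19  0.11]
```

View pics/g1.png

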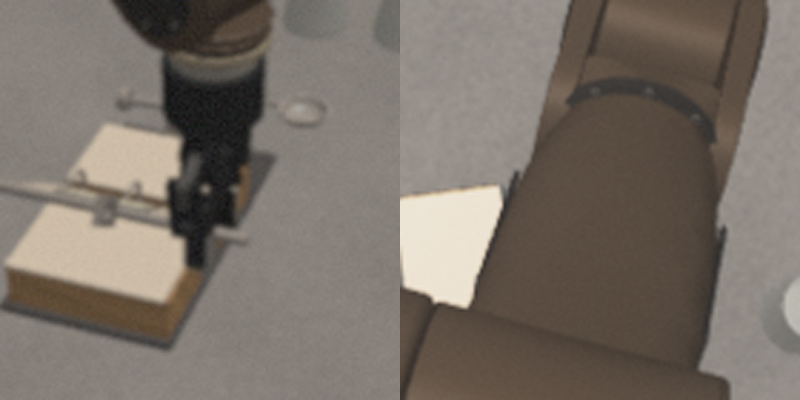

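Left panel: the rail runs between the fingers at about (205,228), with its tip sticking out at (240,238). Right panel: the arm hides the gripper. Next I close the fingers.

Request:
step_arm --deltas '[[[0,-0.2,0.1,0,0,0,0.5],[0,0,0,0,0,0,0.3],[0,0,0,0,0,0,0.1],[0,0,0,0,0,0,0],[0,0,0,0,0,0,0],[0,0,0,0,0,0,0],[0,0,0,0,0,0,0],[0,0,0,0,0,0,0],[0,0,0,0,0,0,0],[0,0,0,0,0,0,0]]]' --grip_force 40

```text
time_s: 5.75
eef_pos: [0.6542, -0.0963, 0.1073]
eef_rot: [[-0.989, -0.151, 0.0], [-0.151, 0.989, 0.0], [-0.0, 0.0, -1.0]]
force: [-0.6, -0.7, 1.4]
grip_width: 0.0083
grasp_force: 38.9
```

```bash
python3 tgt.py 100 -108.2 108
```

```text
t 5.75 tcp [ 0.6542 -0.0963  0.1073] stand mm [  99.7 -108.2  107.3] F stand [-0.7 -0.6  1.4] grip 0.0083 38.92284393310547
tool axes in stand [[-1.0, -0.0, 0.0], [-0.0, 1.0, 0.0], [-0.0, 0.0, -1.0]] j [ -14.1   38.6   90.5    0.    50.9 -112.8]
tool delta cm [-0.03 -0.   -0.07]
```

```bash
python3 -c "
import numpy as np
t=np.linspace(.587,np.pi,33); y=-13*np.cos(t); z=13*np.sin(t)
print([(round(a,2),round(-b,2)) for a,b in zip(np.diff(y),np.diff(z))])"
```

```text
[(np.float64(0.61), np.float64(-0.84)), (np.float64(0.67), np.float64(-0.79)), (np.float64(0.73), np.float64(-0.73)), (np.float64(0.79), np.float64(-0.67)), (np.float64(0.84), np.float64(-0.61)), (np.float64(0.89), np.float64(-0.54)), (np.float64(0.93), np.float64(-0.47)), (np.float64(0.96), np.float64(-0.39)), (np.float64(0.99), np.float64(-0.31)), (np.float64(1.01), np.float64(-0.23)), (np.float64(1.03), np.float64(-0.15)), (np.float64(1.04), np.float64(-0.07)), (np.float64(1.04), np.float64(0.01)), (np.float64(1.03), np.float64(0.1)), (np.float64(1.02), np.float64(0.18)), (np.float64(1.0), np.float64(0.26)), (np.float64(0.98), np.float64(0.34)), (np.float64(0.95), np.float64(0.42)), (np.float64(0.91), np.float64(0.49)), (np.float64(0.87), np.float64(0.56)), (np.float64(0.82), np.float64(0.63)), (np.float64(0.77), np.float64(0.69)), (np.float64(0.71), np.float64(0.75)), (np.float64(0.65), np.float64(0.81)), (np.float64(0.58), np.float64(0.86)), (np.float64(0.51), np.float64(0.9)), (np.float64(0.44), np.float64(0.94)), (np.float64(0.36), np.float64(0.97)), (np.float64(0.29), np.float64(1.0)), (np.float64(0.21), np.float64(1.02)), (np.float64(0.12), np.float64(1.03)), (np.float64(0.04), np.float64(1.04))]
```

Request:
step_arm --deltas '[[[0,0.61,-0.84,0,0,0,0],[0,0.67,-0.79,0,0,0,0],[0,0.73,-0.73,0,0,0,0],[0,0.79,-0.67,0,0,0,0],[0,0.84,-0.61,0,0,0,0],[0,0,0,0,0,0,0],[0,0,0,0,0,0,0],[0,0,0,0,0,0,0],[0,0,0,0,0,0,0],[0,0,0,0,0,0,0]]]'

```text
time_s: 6.75
eef_pos: [0.6489, -0.0608, 0.1443]
eef_rot: [[-0.989, -0.151, 0.001], [-0.151, 0.989, -0.0], [-0.001, -0.001, -1.0]]
force: [-1.0, -5.1, 6.0]
grip_width: 0.0085
grasp_force: 39.8
```

```bash
python3 tgt.py
```

```text
t 6.75 tcp [ 0.6489 -0.0608  0.1443] stand mm [ 99.8 -72.2 144.3] F stand [-1.7 -4.9  6. ] grip 0.0085 39.8126220703125
tool axes in stand [[-1.0, -0.0, 0.001], [-0.0, 1.0, -0.001], [-0.001, -0.001, -1.0]] j [ -11.1   35.4   90.4   -0.    54.1 -109.8]
```

Request:
step_arm --deltas '[[[0,0.89,-0.55,0,0,0,0],[0,0.93,-0.48,0,0,0,0],[0,0.96,-0.4,0,0,0,0],[0,0.99,-0.32,0,0,0,0],[0,1.01,-0.23,0,0,0,0],[0,1.03,-0.15,0,0,0,0],[0,1.04,-0.07,0,0,0,0],[0,1.04,0.01,0,0,0,0],[0,1.03,0.1,0,0,0,0],[0,1.02,0.18,0,0,0,0]]]'

```text
time_s: 7.75
eef_pos: [0.6339, 0.0389, 0.163]
eef_rot: [[-0.989, -0.151, 0.001], [-0.151, 0.989, 0.0], [-0.001, 0.0, -1.0]]
force: [1.5, -0.2, 10.4]
grip_width: 0.0085
grasp_force: 40.7
```

```bash
python3 tgt.py
```

```text
t 7.75 tcp [0.6339 0.0389 0.163 ] stand mm [ 99.9  28.6 163. ] F stand [ 1.4 -0.4 10.4] grip 0.0085 40.6870311498642
tool axes in stand [[-1.0, -0.0, 0.001], [-0.0, 1.0, 0.0], [-0.001, 0.0, -1.0]] j [  -2.5   33.    92.     0.    55.  -101.1]
```

Request:
step_arm --deltas '[[[0,1.0,0.23,0,0,0,0],[0,0.98,0.34,0,0,0,0],[0,0.95,0.42,0,0,0,0],[0,0.91,0.49,0,0,0,0],[0,0.87,0.56,0,0,0,0],[0,0.82,0.63,0,0,0,0],[0,0.77,0.69,0,0,0,0],[0,0.71,0.75,0,0,0,0],[0,0.65,0.81,0,0,0,0],[0,0.58,0.86,0,0,0,0]]]'

```text
time_s: 8.75
eef_pos: [0.6213, 0.12, 0.1043]
eef_rot: [[-0.989, -0.151, 0.0], [-0.151, 0.989, 0.0], [-0.0, 0.0, -1.0]]
force: [4.1, 1.8, 2.6]
grip_width: 0.0085
grasp_force: 39.4
```

```bash
python3 tgt.py
```

```text
t 8.75 tcp [0.6213 0.12   0.1043] stand mm [ 99.7 110.6 104.3] F stand [4.3 1.1 2.6] grip 0.0085 39.4253933429718
tool axes in stand [[-1.0, -0.0, 0.0], [-0.0, 1.0, 0.0], [-0.0, 0.0, -1.0]] j [  4.9  36.9  95.    0.   48.1 -93.7]
```

Request:
step_arm --deltas '[[[0,0.51,0.9,0,0,0,0],[0,0.44,0.94,0,0,0,0],[0,0.36,0.97,0,0,0,0],[0,0.29,1.0,0,0,0,0],[0,0.21,1.02,0,0,0,0],[0,0.12,1.03,0,0,0,0],[0,0.03,0.9,0,0,0,0],[0,0,0.1,0,0,0,0],[0,0,0,0,0,0,0],[0,0,0,0,0,0,0]]]'

```text
time_s: 9.75
eef_pos: [0.6186, 0.1386, 0.0363]
eef_rot: [[-0.989, -0.15, 0.001], [-0.15, 0.989, 0.0], [-0.001, -0.0, -1.0]]
force: [4.2, -3.1, 4.1]
grip_width: 0.0084
grasp_force: 40.8
```

```bash
python3 tgt.py
```

```text
t 9.75 tcp [0.6186 0.1386 0.0363] stand mm [ 99.8 129.4  36.3] F stand [ 3.7 -3.7  4.1] grip 0.0084 40.800687074661255
tool axes in stand [[-1.0, -0.0, 0.001], [-0.0, 1.0, -0.0], [-0.001, -0.0, -1.0]] j [  6.7  42.3  97.   -0.   40.7 -92. ]
```

Request:
step_arm --deltas '[[[0,0,0.1,0,0,0,0],[0,0,0.1,0,0,0,0],[0,0,0.1,0,0,0,0],[0,0,0,0,0,0,0],[0,0,0,0,0,0,0],[0,0,0,0,0,0,0],[0,0,0,0,0,0,0],[0,0,0,0,0,0,0],[0,0,0,0,0,0,0],[0,0,0,0,0,0,0]]]'

```text
time_s: 10.75
eef_pos: [0.6188, 0.1386, 0.0358]
eef_rot: [[-0.989, -0.15, 0.002], [-0.15, 0.989, 0.0], [-0.002, -0.0, -1.0]]
force: [-4.7, -5.7, 30.1]
grip_width: 0.0084
grasp_force: 43.2
```

```bash
python3 tgt.py
```

```text
t 10.75 tcp [0.6188 0.1386 0.0358] stand mm [ 99.9 129.4  35.8] F stand [-5.5 -4.9 30.1] grip 0.0084 43.16145837306976
tool axes in stand [[-1.0, -0.0, 0.002], [-0.0, 1.0, -0.0], [-0.002, -0.0, -1.0]] j [  6.7  42.3  97.   -0.   40.6 -92. ]
```

Request:
step_arm --deltas '[[[0,0,-0.1,0,0,0,0],[0,0,-0.1,0,0,0,0],[0,0,0,0,0,0,0.5],[0,0,0,0,0,0,0.5],[0,0,0,0,0,0,0.5],[0,0,0,0,0,0,0.5],[0,0,0,0,0,0,0.5],[0,0,-1.5,0,0,0,0.5],[0,0,-2.5,0,0,0,0.5],[0,0,-2.5,0,0,0,0.5]]]'

```text
time_s: 11.75
eef_pos: [0.6183, 0.1387, 0.1019]
eef_rot: [[-0.989, -0.151, -0.0], [-0.151, 0.989, 0.0], [0.0, 0.0, -1.0]]
force: [0.4, -0.1, 0.2]
grip_width: 0.0427
grasp_force: 0.0
```

```bash
python3 tgt.py -120 155 160
```

```text
t 11.75 tcp [0.6183 0.1387 0.1019] stand mm [ 99.5 129.6 101.9] F stand [ 0.3 -0.2  0.2] grip 0.0427 0.0
tool axes in stand [[-1.0, -0.0, -0.0], [-0.0, 1.0, 0.0], [0.0, 0.0, -1.0]] j [  6.7  37.1  95.    0.   47.9 -92. ]
tool delta cm [21.95  2.55 -5.8 ]
```

Request:
step_arm --deltas '[[[0,0,-4,0,0,0,0.2],[2,0.5,-2,0,0,0,0],[4,0.5,0,0,0,0,0],[4,0.5,0,0,0,0,0],[4,0.5,0,0,0,0,0],[4,0.5,0,0,0,0,0],[2.3,0,0,0,0,0,0],[0,0,0,0,0,0,0],[0,0,0,0,0,0,0],[0,0,0,0,0,0,0]]]'

```text
time_s: 12.75
eef_pos: [0.415, 0.133, 0.1609]
eef_rot: [[-0.989, -0.15, 0.002], [-0.15, 0.989, 0.0], [-0.002, 0.0, -1.0]]
force: [0.9, 0.0, -0.4]
grip_width: 0.0001
grasp_force: 0.0
```

```bash
python3 tgt.py -103 155 45
python3 - <<'E'
from h import *
s=camera('scene');t=camera('top')
p=np.load('pose.npy'); w=p[2]; Rs=np.array([[np.cos(w),-np.sin(w),0],[np.sin(w),np.cos(w),0],[0,0,1]])
im=s['color'].copy(); tm=t['color'].copy()
for q in [(-80,155,55),(-30,155,55),(20,155,55)]:
    P=Rs@(np.array(q)/1e3)+[p[0],p[1],0]
    for c,m in ((s,im),(t,tm)):
        u=proj(c,P)[0]; m[int(round(u[1])),int(round(u[0]))]=(0,0,255)
a=cv2.resize(im[160:300,250:390],(400,400),interpolation=cv2.INTER_CUBIC)
b=cv2.resize(tm[170:310,220:360],(400,400),interpolation=cv2.INTER_CUBIC)
cv2.imwrite('pics/g2.png',np.hstack([a,b]))
E
```

```text
t 12.75 tcp [0.415  0.133  0.1609] stand mm [-102.3  154.5  160.9] F stand [ 0.8 -0.1 -0.4] grip 0.0001 0.0
tool axes in stand [[-1.0, -0.0, 0.002], [-0.0, 1.0, 0.0], [-0.002, 0.0, -1.0]] j [  9.1  18.9 119.5   0.   41.5 -89.6]
tool delta cm [ 0.08  0.05 11.59]
```

View pics/g2.png

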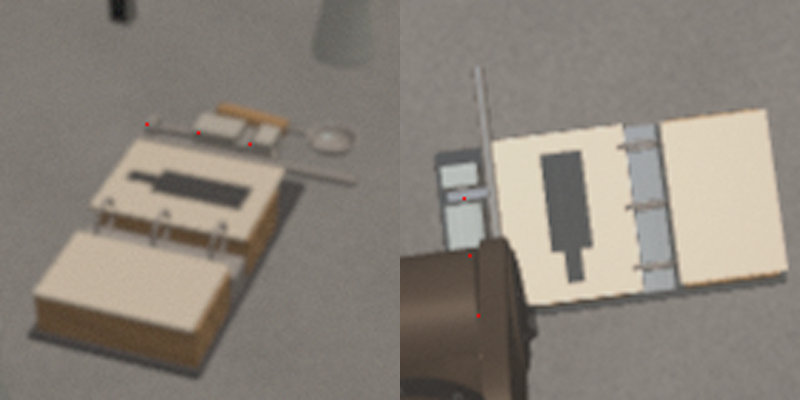

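The scene panel shows the leaf flat on the fork side with the bottle face up, and the pin head still out at (150,123). The top panel shows the lug in the fork gap at (465,197). Next I descend behind the pin head.

Request:
step_arm --deltas '[[[0.1,0,2.5,0,0,0,0],[0,0,2.5,0,0,0,0],[0,0,2,0,0,0,0],[0,0,1.5,0,0,0,0],[0,0,1.2,0,0,0,0],[0,0,1.2,0,0,0,0],[0,0,0.8,0,0,0,0],[0,0,0,0,0,0,0],[0,0,0,0,0,0,0],[0,0,0,0,0,0,0]]]'

```text
time_s: 13.85
eef_pos: [0.4133, 0.1328, 0.0438]
eef_rot: [[-0.989, -0.151, 0.001], [-0.151, 0.989, 0.0], [-0.001, 0.0, -1.0]]
force: [0.3, -1.0, -0.4]
grip_width: 0.0002
grasp_force: 0.0
```

```bash
python3 tgt.py -91 155 43
python3 - <<'E'
from h import *
s=camera('scene')
cv2.imwrite('pics/g3.png',cv2.resize(s['color'][180:250,280:370],(720,560),interpolation=cv2.INTER_CUBIC))
E
```

```text
t 13.85 tcp [0.4133 0.1328 0.0438] stand mm [-104.1  154.5   43.8] F stand [ 0.1 -1.1 -0.4] grip 0.0002 0.0
tool axes in stand [[-1.0, -0.0, 0.001], [-0.0, 1.0, 0.0], [-0.001, 0.0, -1.0]] j [  9.1  31.9 125.4   0.   22.6 -89.6]
tool delta cm [-1.31  0.05  0.08]
```

View pics/g3.png

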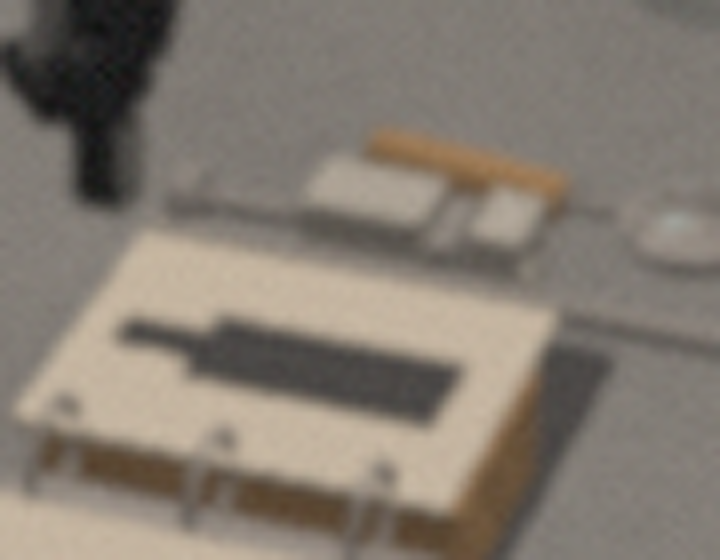

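Run:
```python
from h import *
s=camera('scene')
p=np.load('pose.npy'); w=p[2]; Rs=np.array([[np.cos(w),-np.sin(w),0],[np.sin(w),np.cos(w),0],[0,0,1]])
f=lambda q:np.round((proj(s,Rs@(np.array(q)/1e3)+[p[0],p[1],0])[0]-[280,180])*8)
for q in [(-104,154.5,43.8),(-93,140,43.8),(-80,155,55),(-80,155,66),(-80,155,44),(-30,155,55),(-30,140,70),(12,140,70)]: print(q,f(q))
```

```text
(-104, 154.5, 43.8) [106. 197.]
(-93, 140, 43.8) [120. 225.]
(-80, 155, 55) [171. 181.]
(-80, 155, 66) [171. 154.]
(-80, 155, 44) [172. 209.]
(-30, 155, 55) [310. 209.]
(-30, 140, 70) [295. 194.]
(12, 140, 70) [415. 217.]
```

Request:
step_arm --deltas '[[[-0.5,0,0,0,0,0,0],[-0.5,0,0,0,0,0,0],[-0.4,0,0,0,0,0,0],[-0.4,0,0,0,0,0,0],[-0.4,0,0,0,0,0,0],[-0.4,0,0,0,0,0,0],[-0.4,0,0,0,0,0,0],[-0.4,0,0,0,0,0,0],[-0.3,0,0,0,0,0,0],[-0.3,0,0,0,0,0,0]]]'

```text
time_s: 14.95
eef_pos: [0.4512, 0.1386, 0.0433]
eef_rot: [[-0.989, -0.151, -0.003], [-0.151, 0.989, -0.0], [0.003, 0.0, -1.0]]
force: [0.1, 0.9, 0.1]
grip_width: -0.0
grasp_force: 0.1
```

```bash
python3 tgt.py -51 155 43.8
```

```text
t 14.95 tcp [0.4512 0.1386 0.0433] stand mm [-65.8 154.6  43.3] F stand [0.3 0.9 0.1] grip -0.0 0.051727614481933415
tool axes in stand [[-1.0, -0.001, -0.003], [-0.001, 1.0, 0.0], [0.003, 0.0, -1.0]] j [  9.1  33.5 120.1   0.   26.5 -89.6]
tool delta cm [-1.48  0.04 -0.06]
```

Almost no force so far. I'll push on in smaller steps.

Request:
step_arm --deltas '[[[-0.2,0,0,0,0,0,0],[-0.2,0,0,0,0,0,0],[-0.2,0,0,0,0,0,0],[-0.2,0,0,0,0,0,0],[-0.1,0,0,0,0,0,0],[-0.1,0,0,0,0,0,0],[-0.1,0,0,0,0,0,0],[-0.1,0,0,0,0,0,0],[0,0,0,0,0,0,0],[0,0,0,0,0,0,0]]]'

```text
time_s: 15.95
eef_pos: [0.4644, 0.1406, 0.0434]
eef_rot: [[-0.989, -0.151, 0.0], [-0.151, 0.989, 0.0], [-0.0, 0.0, -1.0]]
force: [-0.7, -0.4, -0.4]
grip_width: -0.0
grasp_force: 0.0
```

```bash
python3 tgt.py -51 155 43.8
python3 - <<'E'
from h import *
s=camera('scene')
cv2.imwrite('pics/g4.png',cv2.resize(s['color'][180:250,280:370],(720,560),interpolation=cv2.INTER_CUBIC))
E
```

```text
t 15.95 tcp [0.4644 0.1406 0.0434] stand mm [-52.4 154.6  43.4] F stand [-0.7 -0.3 -0.4] grip -0.0 0.0
tool axes in stand [[-1.0, -0.0, 0.0], [-0.0, 1.0, 0.0], [-0.0, 0.0, -1.0]] j [  9.   34.1 118.4   0.   27.6 -89.6]
tool delta cm [-0.14  0.04 -0.04]
```

View pics/g4.png

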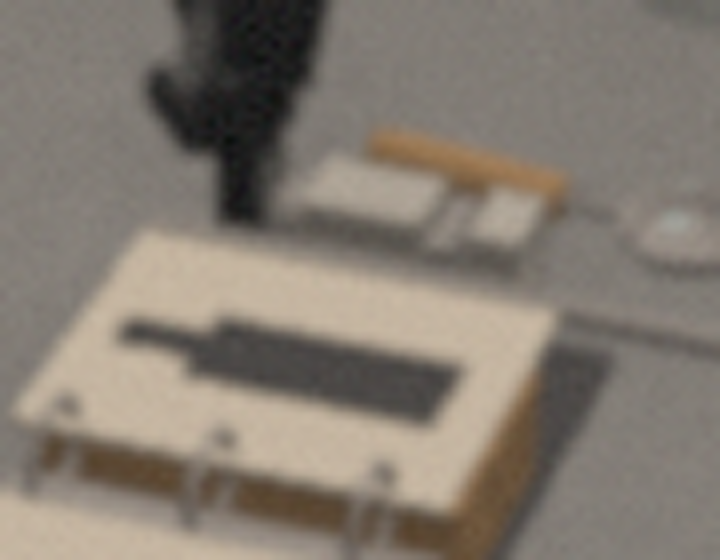

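The fingers at (245,200) are up against the head, and only a small gap to the cheek at (290,200) remains. I'll keep pushing until the force rises.

Request:
step_arm --deltas '[[[-0.1,0,0,0,0,0,0],[-0.1,0,0,0,0,0,0],[-0.1,0,0,0,0,0,0],[-0.1,0,0,0,0,0,0],[0,0,0,0,0,0,0],[0,0,0,0,0,0,0],[0,0,0,0,0,0,0],[0,0,0,0,0,0,0],[0,0,0,0,0,0,0],[0,0,0,0,0,0,0]]]'

```text
time_s: 17.0
eef_pos: [0.4666, 0.1409, 0.0433]
eef_rot: [[-0.989, -0.151, -0.004], [-0.151, 0.989, -0.001], [0.004, 0.0, -1.0]]
force: [-8.0, -0.5, 4.6]
grip_width: 0.0003
grasp_force: 4.0
```

```bash
python3 tgt.py
```

```text
t 17.0 tcp [0.4666 0.1409 0.0433] stand mm [-50.2 154.6  43.3] F stand [-7.9  0.7  4.6] grip 0.0003 4.016931988298893
tool axes in stand [[-1.0, -0.0, -0.004], [-0.0, 1.0, 0.0], [0.004, 0.0, -1.0]] j [  9.   34.2 117.9   0.   28.1 -89.6]
```

Request:
step_arm --deltas '[[[-0.1,0,0,0,0,0,0],[-0.1,0,0,0,0,0,0],[0,0,0,0,0,0,0],[0,0,0,0,0,0,0],[0,0,0,0,0,0,0],[0,0,0,0,0,0,0],[0,0,0,0,0,0,0],[0,0,0,0,0,0,0],[0,0,0,0,0,0,0],[0,0,0,0,0,0,0]]]'

```text
time_s: 18.0
eef_pos: [0.4666, 0.141, 0.0432]
eef_rot: [[-0.989, -0.151, -0.008], [-0.151, 0.989, -0.001], [0.008, -0.0, -1.0]]
force: [-16.3, -3.3, 11.2]
grip_width: -0.0001
grasp_force: 8.3
```

```bash
python3 tgt.py
```

```text
t 18.0 tcp [0.4666 0.141  0.0432] stand mm [-50.2 154.6  43.2] F stand [-16.6  -0.8  11.2] grip -0.0001 8.273628205060959
tool axes in stand [[-1.0, -0.001, -0.008], [-0.001, 1.0, -0.0], [0.008, -0.0, -1.0]] j [  9.   34.3 117.8   0.   28.4 -89.6]
```

It has reached a hard stop at the expected position. I'll back off, rise and check.

Request:
step_arm --deltas '[[[0.3,0,0,0,0,0,0],[1,0,0,0,0,0,0],[1.5,0,0,0,0,0,0],[1.5,0,0,0,0,0,0],[0,0,-3,0,0,0,0],[0,0,-4,0,0,0,0],[0,0,-4,0,0,0,0],[0,4,0,0,0,0,0],[0,4,0,0,0,0,0],[0,4,0,0,0,0,0]]]'

```text
time_s: 19.0
eef_pos: [0.4094, 0.2548, 0.1539]
eef_rot: [[-0.989, -0.15, 0.002], [-0.15, 0.989, 0.001], [-0.002, 0.001, -1.0]]
force: [-0.4, -0.6, -0.5]
grip_width: 0.0001
grasp_force: 0.0
```

```bash
python3 tgt.py
python3 - <<'E'
from h import *
s=camera('scene');t=camera('top')
a=cv2.resize(s['color'][180:250,280:350],(400,400),interpolation=cv2.INTER_CUBIC)
b=cv2.resize(t['color'][210:290,220:300],(400,400),interpolation=cv2.INTER_CUBIC)
cv2.imwrite('pics/g5.png',np.hstack([a,b]))
p=np.load('pose.npy'); w=p[2]; Rs=np.array([[np.cos(w),-np.sin(w),0],[np.sin(w),np.cos(w),0],[0,0,1]])
for q in [(-40,155,55),(-30,155,55)]:
    P=Rs@(np.array(q)/1e3)+[p[0],p[1],0]; print((proj(s,P)[0]-[280,180])*400/70,(proj(t,P)[0]-[220,210])*5+[400,0])
E
```

```text
t 19.0 tcp [0.4094 0.2548 0.1539] stand mm [-89.7 275.7 153.9] F stand [-0.5 -0.5 -0.5] grip 0.0001 0.0
tool axes in stand [[-1.0, 0.001, 0.002], [0.001, 1.0, 0.001], [-0.002, 0.001, -1.0]] j [ 24.   22.7 114.    0.   43.2 -74.6]
[201.72064204 145.01317526] [524.2969488  265.90908379]
[221.72709783 148.94833055] [521.91485119 245.58339848]
```

View pics/g5.png

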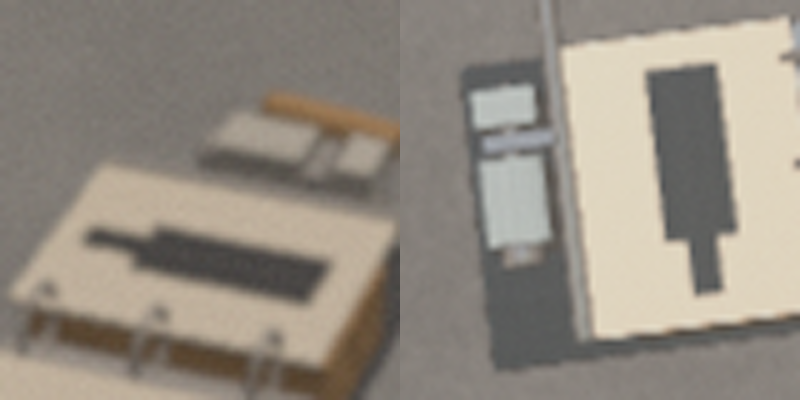

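The right panel shows the pin head at (520,257) tight against the near cheek, the shank visible through the gap beside the lug at (512,140), and the leaf flat with the bottle face up. The arm is clear, so I'm handing in.

```bash
python3 -c "
from rig import robot
print(robot.sign_off())"
```

```text
the job is handed in; nothing more can be done
None
```

The leaf is turned over and lies flat on the fork side with the bottle face up, the pin is pushed in until its head is seated against the fork, no bystanders were touched, and the job was handed in at about 19 s; the hand-in returned no verdict.

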